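# Change the idler gear on a lathe quadrant

## Task

Change the gear on the lathe quadrant's stud: first take off the dark red cap and the bright steel spacer and lay both in the blue parts tray, then lift off the dark steel gear and store it on the empty post of the wooden board. Then fit the brass gear from the board on the stud, fully down on its shoulder, and put the spacer and then the cap back on top of it. Leave the white nylon gear, the red carton and the spectacle case where they are.

Things in the scene. Friction and masses are not known exactly. Their poses are not given: they have to be found in the camera images.
- stud_seat (a point): on the stud's axis at the top of its 33 mm shoulder, 42 mm over the bench, where a gear rests; z up. Above it the stud is 14 mm thick, 44 mm tall, top 8 mm tapered; parts merely slip on. The grey fixed quadrant under it (68 mm wide, 12 mm thick, 36 mm hexagon round the stud's foot up to 21 mm) runs along this frame's +x to 145 mm, with a 26 mm high bolt head at its end
- empty_seat (a point): on the axis of the empty aluminium post, at the top of its 30 mm shoulder, 40 mm over the bench, where a gear rests; z up. Above it the post is 14 mm thick, 23 mm tall, top 8 mm tapered. The fixed wooden board (232 x 74 x 18 mm) has three such posts in a row, 70 mm apart; the others carry the brass and the white gear; which is empty varies
- tray: blue sheet-metal parts tray with black rubber liner, fixed, 210 mm along its x, 140 mm along its y, walls 2.5 mm thick and 18 mm high; origin at the centre of its underside, liner surface 4 mm above it, z up
- cap_centre (a point): centre of the dark red knurled cap, 30 mm diameter, 24 mm high, blind hole in its underside 18 mm wide and 17 mm deep; z up; loose, 0.06 kg
- spacer_centre (a point): centre of the bright steel spacer collar, 40 mm diameter, 16 mm high, through hole 18 mm; z up; loose, 0.1 kg
- dark_gear_centre (a point): centre of the dark steel gear, 54 mm over its teeth, 14 mm thick, through hole 18 mm; z up; loose, 0.16 kg; at the start on the stud under the spacer
- brass_gear_centre (a point): centre of the brass gear, 60 mm over its teeth, 14 mm thick, through hole 18 mm; z up; loose, 0.2 kg; at the start on a post of the board
- nylon_gear_centre (a point): centre of the white nylon gear, 48 mm over its teeth, 14 mm thick, loose on another post of the board; to be left there
- red_carton_centre (a point): centre of a small red carton, 46 x 53 x 56 mm, loose bystander behind the work, to be left alone
- glasses_case_centre (a point): centre of a black spectacle case, 56 x 158 x 42 mm, loose bystander behind the work, to be left alone
Not all that is in view belongs to the job. Of the things shaped like the part that bears brass_gear_centre, the brass one is meant.

How it is judged:
By the outcome, as a careful person would: the job done as asked, in the order asked, and still so for the second after the job is handed in, with the robot touching nothing.
It also fails if it takes over 125 s, if anything falls off the work surface, if the arm or the gripper's body presses on something with over 40 N, if the wrist force passes 120 N, or if a joint passes its speed limit or range.

## Robot

A 6-joint arm with a two-finger parallel gripper is mounted at the origin on a cart in front of the work surface, level with it; the furniture and walls round the work are solid. World frame = base frame: x ahead of the robot, y to its left, z up, the work surface at z = 0. Lengths are in m, angles in rad, forces in N, time in s.
With the tool pointing down it reaches from about 0.25 to 0.775 m from the base axis. Payload 4 kg.
Tool frame: the origin (TCP) lies on the centre line of the jaws, within the pads' length; the fingertips stand 11 mm ahead of it and the grasp point (between the pads) lies 8 mm behind it (manip.tip_extent is the distance from the TCP to the fingertips, in m); z points along the fingers, y is the direction in which the jaws open and shut (so a half turn about z gives the same grasp; the last joint's range is limited). The gripper opens to 94 mm and grips with 3 to 60 N. Pads are 16 mm wide; open, the fingers measure 119 mm over their backs; the gripper's body (75 mm by 177 mm) begins 78 mm behind the grasp point.
Start: joints at [1.146, 0.087, 1.371, -0, 1.684, -0.103], TCP at [0.174, 0.522, 0.217] pointing down, gripper open.
Joint ranges: [-3.1, 3.1], [-0.76, 2.03], [0.27, 2.55], [-1.08, 4.22], [0.17, 2.65], [-2.57, 2.57]. Speed limits (rad/s): [2.79, 2.79, 3.14, 3.14, 3.14, 3.14].

## Interface

Orientations are given as a rotation vector (axis times angle).
In Python, from bench import manip, snapshot, ticket gives the robot as it stands.
- The arm moves only by the tool move_arm, never from a script. Its argument "series" is a list of rows, each a list of 5 numbers: the opening, from 0 (shut) to 1 (fully open), then the shift along the tool's x, y, z in cm, then the turn about the tool's z in degrees. A call has exactly 10 rows; each row is the pose to reach, as a shift and turn from the pose commanded when the call began, along the tool's axes at that moment; what a row does not reach only later rows make up. A row lasts 1/8 s, in which the tool goes at most 62.5 mm and 10.7 degrees, less where a joint would pass 70% of its speed; a pose out of reach is approached as far as the arm can. A call with a gripper value outside its range is refused whole. The fingers move at their own pace and stop on an object; "force" is the grip in N (left out, the last holds). Time passes only in rows, so rows that repeat a pose let the fingers close, or fill a call up. It gives the time, the measured TCP pose, the force and the opening at its end, in the units of the state.
- manip.get_state(): the state, without advancing time (a new reading comes with each control period).
- snapshot(name): name is "side" or "top" or "wrist"; returns a dict with "frame" (420x560x3 uint8, blue, green, red), "intrinsics" (3x3 intrinsics, pixels), "world_from_camera" (4x4, takes a point from camera to world coordinates). Camera axes: x right, y up, looking along -z (the intrinsics and any distortion apply to the point x, -y, -z); pixel columns grow to the right and rows downward; lengths in m; the calibration is good to about 2 mm. A picture is of the moment at which its call begins. There is no depth.
- ticket.sign_off(): hands the job in, once; it reports no verdict.
The state is a dict: "t": time; "joint_positions": joint angles; "qd": joint speeds; "effort": joint torques, N m; "eef_pos": TCP position; "tool_rot": TCP orientation; "ft_force": force on the tool from outside, world axes, zero at the start; "moment": the same for the moment, N m; "width": finger opening in m.
Only numpy, scipy, OpenCV 4.12 (cv2) and the standard library are available. Lean on these libraries where they do the work, as an engineer would, in place of code of your own. Each camera call takes 0.05 s, during which the arm holds its last target. There are 200 camera calls.

## Working session

There is one attempt and no reset: what is moved stays moved. The work goes in short steps, Python scripts to look and compute and a tool call to move; the robot and the scene stay as the last step left them, time stands still between calls to the robot, and variables do not carry over. Pictures are saved under pics/ and viewed, about 12 in all and at most 16, crops included, and the job is handed in when it is done.

Besides the shell and the picture viewer there is one more tool, called after "Request:" as name([rows], argument=value, ...), one row to a line, values as JSON. move_arm: Moves the arm, as the interface text tells. Its arguments: {"type":"object","properties":{"series":{"type":"array","items":{"type":"array","items":{"type":"number"}}},"force":{"type":"number"}},"required":["series"]}

```bash
mkdir -p pics; ls; cat > h.py <<'E'
import numpy as np,cv2
from bench import manip,snapshot,ticket
def shot(n,name,crop=None,scale=1):
    s=snapshot(n);f=s['frame']
    np.savez('pics/'+name+'.npz',**s)
    if crop: x0,y0,x1,y1=crop;f=f[y0:y1,x0:x1]
    cv2.imwrite(f'pics/{name}.png',cv2.resize(f,None,fx=scale,fy=scale,interpolation=cv2.INTER_CUBIC))
    return s
def ray(s,u,v):
    K=s['intrinsics'];T=s['world_from_camera']
    d=np.linalg.solve(K,[u,v,1]);d=np.array([d[0],-d[1],-d[2]])
    return T[:3,3],T[:3,:3]@d
def atz(s,u,v,z):
    o,d=ray(s,u,v);return o+d*(z-o[2])/d[2]
def proj(s,p):
    T=s['world_from_camera'];c=T[:3,:3].T@(np.asarray(p)-T[:3,3]);q=s['intrinsics']@[c[0],-c[1],-c[2]];return q[:2]/q[2]
E
python3 - <<'E'
from h import *
print(manip.get_state(),manip.tip_extent)
a=shot('top','t0');b=shot('side','s0');c=shot('wrist','w0')
for s in(a,b,c):print({k:v for k,v in s.items() if k not in('frame',)})
cv2.imwrite('pics/ts0.png',cv2.resize(np.hstack([a['frame'],b['frame']]),(800,300)))
E
```

```text
pics
{'t': 0.0, 'joint_positions': array([ 1.14589862e+00,  8.79471907e-02,  1.37224769e+00, -3.47308205e-06,
        1.68359084e+00, -1.03092403e-01]), 'qd': array([ 3.95380807e-04,  6.07320653e-04,  2.08884446e-03, -6.66524492e-06,
       -4.91370340e-04, -8.30655348e-04]), 'effort': array([ 1.88344333e-03, -3.40193582e+01, -3.02421927e+01,  7.19947717e-02,
        3.31548590e-02, -1.75135842e-04]), 'eef_pos': array([0.17373836, 0.52128615, 0.21531175]), 'tool_rot': array([-0.50322142, -3.10044952,  0.00332633]), 'ft_force': array([-0.76079069, -0.79167529, -0.34861412]), 'moment': array([-0.03510045,  0.00812048, -0.00638362]), 'width': 0.09401789860106921} 0.011
{'intrinsics': array([[541.32774121,   0.        , 287.18074603],
       [  0.        , 541.32774121, 204.07050123],
       [  0.        ,   0.        ,   1.        ]]), 'world_from_camera': array([[-0.01579987,  0.98080206, -0.19436483,  0.31973929],
       [-0.99981229, -0.01331733,  0.01407268,  0.09591847],
       [ 0.0112141 ,  0.19455069,  0.98082836,  1.49701018],
       [ 0.        ,  0.        ,  0.        ,  1. 
[... 185 characters left out ...]
rld_from_camera': array([[-0.99984489,  0.01728575, -0.00337478,  0.58841202],
       [-0.01212872, -0.53685303,  0.84358859,  0.86859116],
       [ 0.0127703 ,  0.84349868,  0.53697942,  0.55836203],
       [ 0.        ,  0.        ,  0.        ,  1.        ]])}
{'intrinsics': array([[308.03977534,   0.        , 276.42410957],
       [  0.        , 308.03977534, 209.97287083],
       [  0.        ,   0.        ,   1.        ]]), 'world_from_camera': array([[ 0.31615186, -0.92305671, -0.2191217 ,  0.11085347],
       [ 0.94870327,  0.30682746,  0.07628252,  0.54212694],
       [-0.00318054, -0.23199833,  0.97271098,  0.38336445],
       [ 0.        ,  0.        ,  0.        ,  1.        ]])}
```

View pics/t0.png

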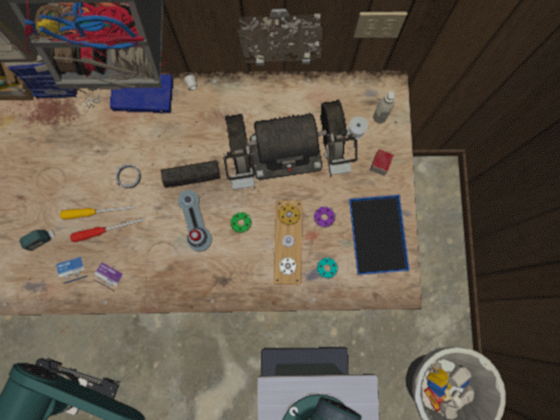

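View pics/s0.png

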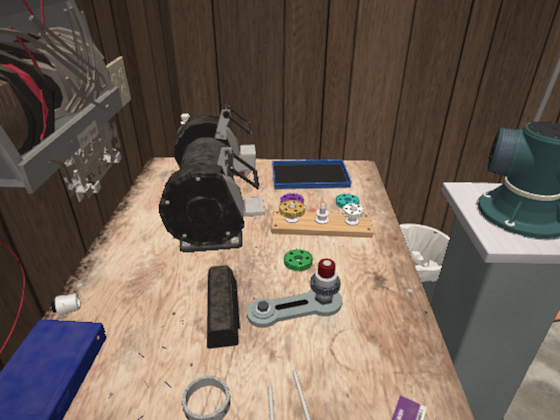

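Top view: cap on the stud (198,235), brass gear (289,213), empty middle post (288,240), white gear (288,266), tray (379,235). The loose discs are green (241,222), purple (324,216) and teal (327,268). The yellow-brass one on the board is meant. I'll confirm this in an enlarged crop.

```bash
python3 - <<'E'
import numpy as np,cv2
a=np.load('pics/t0.npz')['frame'];b=np.load('pics/s0.npz')['frame']
A=cv2.resize(a[180:290,160:360],(800,440),interpolation=cv2.INTER_CUBIC)[:, :]
B=cv2.resize(b[180:330,240:400],(640,600),interpolation=cv2.INTER_CUBIC)
cv2.imwrite('pics/t0c.png',A);cv2.imwrite('pics/s0c.png',B)
E
```

```text
(no output)
```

View pics/t0c.png

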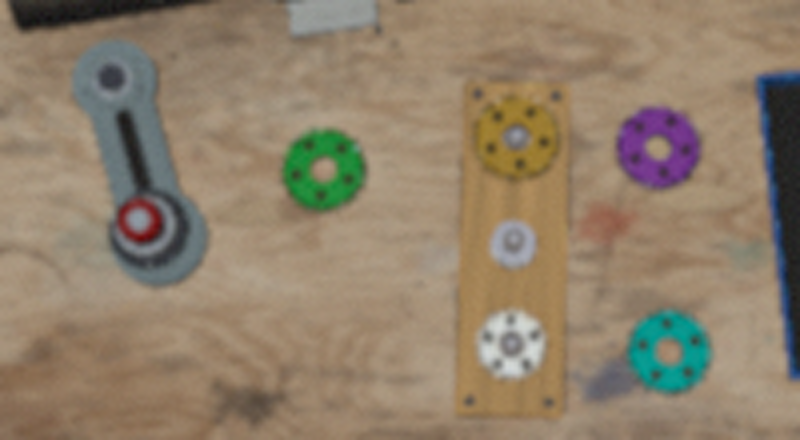

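View pics/s0c.png

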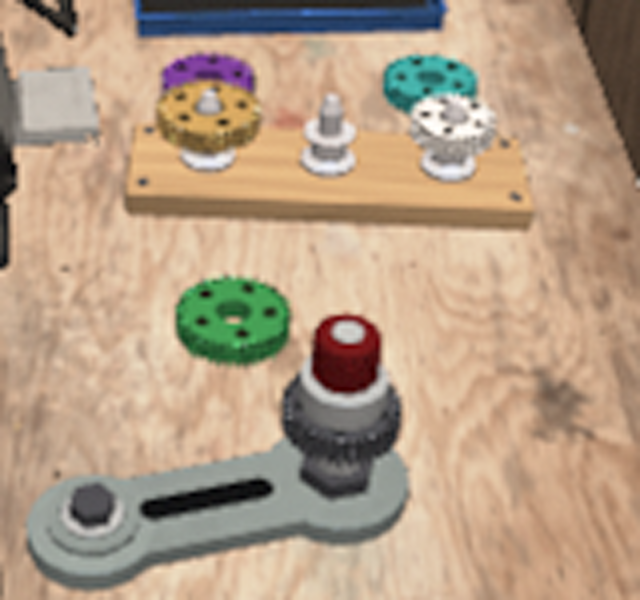

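The crop confirms the brass gear is on the board's far-left post (t0 pixel ~289,214), the middle post is empty, and the white gear is on the near one. The other discs lie loose on the bench.

```bash
python3 - <<'E'
from h import *
a=dict(np.load('pics/t0.npz'));b=dict(np.load('pics/s0.npz'))
def tri(p,q):
    A=[];B=[]
    for s,(u,v) in((a,p),(b,q)):
        o,d=ray(s,u,v);d/=np.linalg.norm(d);P=np.eye(3)-np.outer(d,d);A.append(P);B.append(P@o)
    return np.linalg.lstsq(np.vstack(A),np.hstack(B),rcond=None)[0]
T=lambda x,y:(160+x/4-.4,180+y/4-.4)
S=lambda x,y:(240+x/4-.4,180+y/4-.4)
for n,p,q,z in[('cap top',(138,218),(348,331),.096),('post tip mid',(513,239),(332,97),.063),('brass tip',(516,134),(208,98),.063),('white tip',(512,342),(456,110),.063),('bolt',(111,76),(91,500),.026)]:
    print(n,tri(T(*p),S(*q)).round(4),atz(a,*T(*p),z).round(4),atz(b,*S(*q),z).round(4))
hsv=cv2.cvtColor(a['frame'],cv2.COLOR_BGR2HSV)
m=((hsv[...,0]>105)&(hsv[...,0]<128)&(hsv[...,1]>130)).astype(np.uint8);m[:, :340]=0;m[:185]=0;m[285:]=0
r=cv2.minAreaRect(np.argwhere(m)[:,::-1].astype(np.float32));print(r)
for c in cv2.boxPoints(r):print(atz(a,*c,.018).round(3))
E
```

```text
cap top [0.5191 0.3196 0.0977] [0.5209 0.3195 0.096 ] [0.5172 0.3182 0.096 ]
post tip mid [0.5071 0.0752 0.064 ] [0.508  0.0751 0.063 ] [0.5063 0.0738 0.063 ]
brass tip [0.5782 0.072  0.0601] [0.5791 0.0719 0.063 ] [0.5769 0.0772 0.063 ]
white tip [0.4378 0.0773 0.0584] [0.4395 0.0768 0.063 ] [0.4372 0.0854 0.063 ]
bolt [0.6292 0.3513 0.0255] [0.6304 0.3511 0.026 ] [0.6278 0.3522 0.026 ]
((378.6219482421875, 234.09756469726562), (75.866455078125, 50.246341705322266), 83.6598129272461)
[ 0.624 -0.1    0.018]
[ 0.638 -0.24   0.018]
[ 0.428 -0.251  0.018]
[ 0.415 -0.114  0.018]
```

```bash
cat >> h.py <<'E'
from scipy.spatial.transform import Rotation as Rn
def plan(tgt,head=90,ref=None):
    """tool shift (cm) and turn (deg) to bring TCP to tgt with tool y heading head"""
    s=manip.get_state();R=Rn.from_rotvec(s['tool_rot']).as_matrix()
    h=np.degrees(np.arctan2(R[1,1],R[0,1]))
    d=R.T@(np.array(tgt)-(s['eef_pos'] if ref is None else ref))*100
    print('t',round(s['t'],2),'pos',s['eef_pos'].round(4),'h',h.round(2),'tilt',R[:,2].round(3),'w',round(s['width'],4),'F',s['ft_force'].round(1),'->',d.round(2),'turn',round(h-head,2))
E
python3 -c "
from h import *
plan([.519,.319,.2])"
```

```text
t 0.15 pos [0.1738 0.5214 0.2156] h 71.56 tilt [-0.001 -0.002 -1.   ] w 0.0939 F [-0.3  0.4  0.3] -> [-39.15  -8.28   1.57] turn -18.44
```

Request:
move_arm([
  [0.6,-5,-1,0,-5],
  [0.6,-11,-2.3,0,-10],
  [0.6,-17,-3.6,0,-18.4],
  [0.6,-23,-5,0,-18.4],
  [0.6,-29,-6.2,0,-18.4],
  [0.6,-34,-7.2,0,-18.4],
  [0.6,-39.2,-8.3,1,-18.4],
  [0.6,-39.2,-8.3,1.5,-18.4],
  [0.6,-39.2,-8.3,1.5,-18.4],
  [0.6,-39.2,-8.3,1.5,-18.4],
], force=25)

```text
t: 1.4
eef_pos: [0.5186, 0.3201, 0.202]
tool_rot: [-0.002, 3.141, 0.001]
ft_force: [0.4, 0.3, -0.0]
width: 0.0565
```

```bash
python3 -c "
from h import *
plan([.519,.319,.087]);s=shot('wrist','w1')
print(proj(s,[.519,.319,.096]))"
```

```text
t 1.4 pos [0.5186 0.3201 0.202 ] h 90.07 tilt [ 0.     0.001 -1.   ] w 0.0565 F [ 0.4  0.3 -0. ] -> [-0.04 -0.11 11.5 ] turn 0.07
[276.26423848 211.7201021 ]
```

View pics/w1.png

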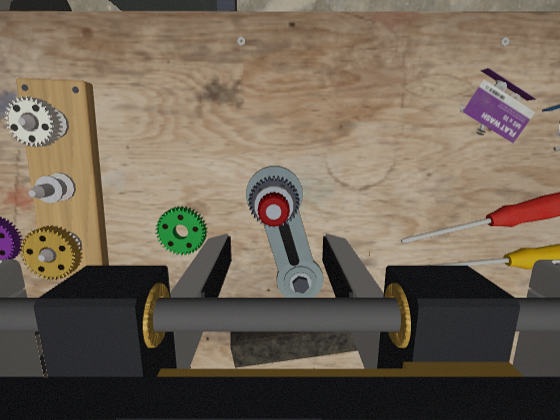

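Wrist view: cap top at (273,211), about 3 px (3 mm) toward −y of the prediction. I'll refine y to 0.3165.

Request:
move_arm([
  [0.6,0,-0.36,4,0],
  [0.6,0,-0.36,8,0],
  [0.6,0,-0.36,10,0],
  [0.6,0,-0.36,11.4,0],
  [0.6,0,-0.36,11.4,0],
  [0.3,0,-0.36,11.4,0],
  [0.3,0,-0.36,11.4,0],
  [0.2,0,-0.36,11.4,0],
  [0.2,0,-0.36,11.4,0],
  [0.2,0,-0.36,11.4,0],
], force=20)

```text
t: 2.7
eef_pos: [0.5201, 0.3158, 0.0885]
tool_rot: [0.001, 3.14, 0.002]
ft_force: [-0.9, 0.4, 4.0]
width: 0.0286
```

```bash
python3 -c "
from h import *
plan([.519,.3165,.15]);s=shot('side','s1',(240,220,400,340),4)"
```

```text
t 2.7 pos [0.5201 0.3158 0.0885] h 89.96 tilt [ 0.002  0.001 -1.   ] w 0.0286 F [-0.9  0.4  4. ] -> [ 0.1   0.07 -6.15] turn -0.04
```

View pics/s1.png

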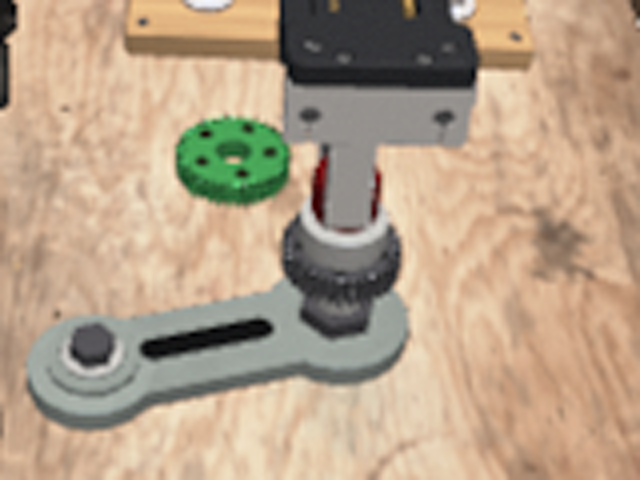

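Request:
move_arm([
  [0.2,0,0,-3,0],
  [0.2,0,0,-7,0],
  [0.2,0.7,-6,-8,0],
  [0.2,1.4,-12.2,-8,0],
  [0.2,2.1,-18.4,-8,0],
  [0.2,2.8,-24.6,-8,0],
  [0.2,3.5,-30.8,-8,0],
  [0.2,4.2,-37,-8,0],
  [0.2,5,-43.2,-8,0],
  [0.2,5,-49.6,-8,0],
])

```text
t: 4.0
eef_pos: [0.4681, -0.1808, 0.167]
tool_rot: [-0.001, -3.141, -0.001]
ft_force: [1.7, 1.0, -1.0]
width: 0.0289
```

```bash
python3 -c "
from h import *
plan([.47,-.18,.021]);s=shot('wrist','w2')"
```

```text
t 4.0 pos [ 0.4681 -0.1808  0.167 ] h 89.95 tilt [-0.001  0.    -1.   ] w 0.0289 F [ 1.7  1.  -1. ] -> [-0.2   0.07 14.6 ] turn -0.05
```

View pics/w2.png

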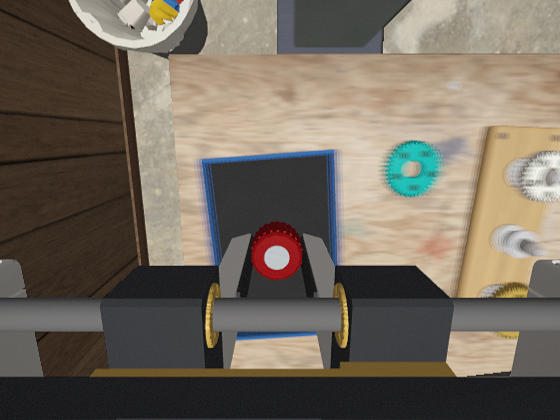

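The cap is held (276,245) over the tray's near part. I'll lower it and release.

Request:
move_arm([
  [0.2,-0.2,0,5,0],
  [0.2,-0.2,0,10,0],
  [0.2,-0.2,0,13,0],
  [0.2,-0.2,0,14.4,0],
  [0.2,-0.2,0,14.5,0],
  [0.2,-0.2,0,14.6,0],
  [0.45,-0.2,0,14.6,0],
  [0.5,-0.2,0,14.6,0],
  [0.5,-0.2,0,14.6,0],
  [0.5,-0.2,0,10,0],
])

```text
t: 5.3
eef_pos: [0.4683, -0.1775, 0.0641]
tool_rot: [-0.001, -3.133, -0.007]
ft_force: [0.3, -0.1, 0.1]
width: 0.0469
```

```bash
python3 -c "
from h import *
plan([.519,.316,.16])"
```

```text
t 5.3 pos [ 0.4683 -0.1775  0.0641] h 89.96 tilt [-0.008  0.004 -1.   ] w 0.0469 F [ 0.3 -0.1  0.1] -> [-4.96 49.39 -9.41] turn -0.04
```

Request:
move_arm([
  [0.6,0,0,-5,0],
  [0.6,0,3,-9.5,0],
  [0.6,-1,9.2,-9.5,0],
  [0.6,-2,15.4,-9.5,0],
  [0.6,-3,21.6,-9.5,0],
  [0.6,-4,27.8,-9.5,0],
  [0.6,-5,34,-9.5,0],
  [0.6,-5,40.2,-9.5,0],
  [0.6,-5,46,-9.5,0],
  [0.6,-5,49.4,-9.5,0],
])

```text
t: 6.55
eef_pos: [0.521, 0.3179, 0.1623]
tool_rot: [0.003, -3.141, -0.001]
ft_force: [-0.6, -0.1, 0.0]
width: 0.0565
```

```bash
python3 -c "
from h import *
plan([.519,.317,.070]);s=shot('wrist','w3',(200,150,360,270),4)
for y in(.316,.317,.318):print(proj(s,[.519,y,.086]))"
```

```text
t 6.55 pos [0.521  0.3179 0.1623] h 90.11 tilt [-0.  0. -1.] w 0.0565 F [-0.6 -0.1  0. ] -> [ 0.19 -0.09  9.23] turn 0.11
[275.23326184 217.48525367]
[276.45299856 217.48798331]
[277.67273884 217.49071296]
```

View pics/w3.png

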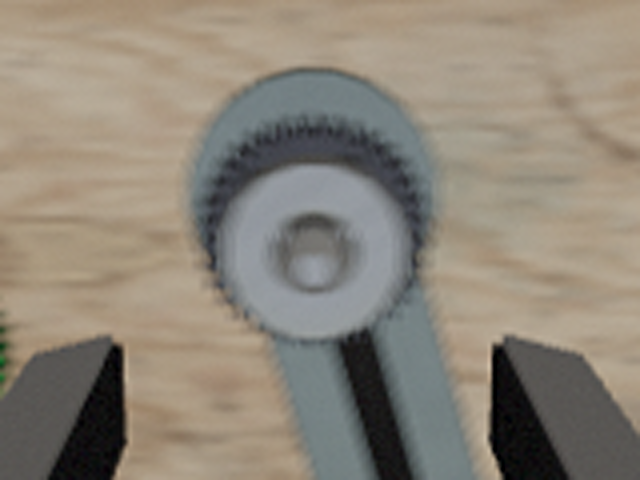

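Spacer on the stud: stud tip at px (278,217), giving stud ≈ (0.5195, 0.3187).

Request:
move_arm([
  [0.6,0.15,0.1,4,0],
  [0.6,0.15,0.1,7,0],
  [0.6,0.15,0.1,8.5,0],
  [0.6,0.15,0.1,9.2,0],
  [0.6,0.15,0.1,9.2,0],
  [0.3,0.15,0.1,9.2,0],
  [0.3,0.15,0.1,9.2,0],
  [0.3,0.15,0.1,9.2,0],
  [0.3,0.15,0.1,9.2,0],
  [0.3,0.15,0.1,9.2,0],
])

```text
t: 7.85
eef_pos: [0.5208, 0.3164, 0.0718]
tool_rot: [0.001, 3.139, 0.002]
ft_force: [-0.4, 1.3, 5.8]
width: 0.0397
```

```bash
python3 -c "
from h import *
plan([.575,-.175,.16])"
```

```text
t 7.85 pos [0.5208 0.3164 0.0718] h 89.97 tilt [ 0.002  0.001 -1.   ] w 0.0397 F [-0.4  1.3  5.8] -> [ -5.47 -49.13  -8.87] turn -0.03
```

Request:
move_arm([
  [0.3,0,0,-3,0],
  [0.3,0,0,-6,0],
  [0.3,-0.5,-5,-9,0],
  [0.3,-1.2,-11.2,-9,0],
  [0.3,-2,-17.4,-9,0],
  [0.3,-3,-23.6,-9,0],
  [0.3,-4,-29.8,-9,0],
  [0.3,-5,-36,-9,0],
  [0.3,-5.5,-42.2,-9,0],
  [0.3,-5.5,-49,-9,0],
])

```text
t: 9.1
eef_pos: [0.574, -0.1698, 0.1589]
tool_rot: [-0.001, -3.139, -0.002]
ft_force: [0.8, 0.9, -0.8]
width: 0.0398
```

```bash
python3 -c "
from h import *
plan([.575,-.175,.019]);s=shot('wrist','w4')"
```

```text
t 9.1 pos [ 0.574  -0.1698  0.1589] h 89.96 tilt [-0.002  0.001 -1.   ] w 0.0398 F [ 0.8  0.9 -0.8] -> [-0.14 -0.54 13.99] turn -0.04
```

View pics/w4.png

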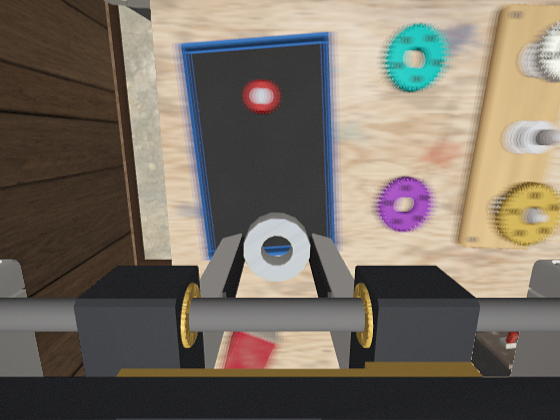

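The cap stands upright in the tray (262,96) and the spacer is held (277,247). I'll lower the spacer.

Request:
move_arm([
  [0.3,0,-0.3,5,0],
  [0.3,0,-0.3,10,0],
  [0.3,0,-0.3,12.5,0],
  [0.3,0,-0.3,13.7,0],
  [0.3,0,-0.3,13.9,0],
  [0.3,0,-0.3,14,0],
  [0.6,0,-0.3,14,0],
  [0.6,0,-0.3,14,0],
  [0.6,0,-0.3,14,0],
  [0.6,0,-0.3,9,0],
])

```text
t: 10.4
eef_pos: [0.5714, -0.1696, 0.0661]
tool_rot: [-0.001, -3.132, -0.007]
ft_force: [0.6, -0.4, -0.5]
width: 0.0564
```

```bash
python3 -c "
from h import *
plan([.519,.318,.16])"
```

```text
t 10.4 pos [ 0.5714 -0.1696  0.0661] h 89.95 tilt [-0.01   0.004 -1.   ] w 0.0564 F [ 0.6 -0.4 -0.5] -> [ 5.37 48.79 -9.14] turn -0.05
```

Request:
move_arm([
  [0.75,0,0,-5,0],
  [0.75,0.4,4,-9,0],
  [0.75,1,10,-9,0],
  [0.75,2,16,-9,0],
  [0.75,3,22,-9,0],
  [0.75,4,28,-9,0],
  [0.75,5,34,-9,0],
  [0.75,5.5,40,-9,0],
  [0.75,5.5,46,-9,0],
  [0.75,5.5,49,-9,0],
])

```text
t: 11.65
eef_pos: [0.5193, 0.3222, 0.1606]
tool_rot: [-0.004, 3.141, 0.001]
ft_force: [0.6, 0.1, 0.5]
width: 0.0708
```

```bash
python3 -c "
from h import *
plan([.519,.319,.042])"
```

```text
t 11.65 pos [0.5193 0.3222 0.1606] h 90.14 tilt [ 0.     0.001 -1.   ] w 0.0708 F [0.6 0.1 0.5] -> [ 0.04 -0.33 11.86] turn 0.14
```

Request:
move_arm([
  [0.75,0,-0.1,0,0],
  [0.75,0,-0.2,0,0],
  [0.75,0,-0.2,0,0],
  [0.75,0,-0.2,0,0],
  [0.75,0,-0.2,0,0],
  [0.75,0,-0.2,0,0],
  [0.75,0,-0.2,0,0],
  [0.75,0,-0.2,0,0],
  [0.75,0,-0.2,0,0],
  [0.75,0,-0.2,0,0],
])

```text
t: 12.9
eef_pos: [0.5201, 0.3171, 0.1605]
tool_rot: [-0.001, -3.142, -0.0]
ft_force: [0.5, -0.5, 0.4]
width: 0.0706
```

```bash
python3 -c "
from h import *
plan([.519,.319,.042]);s=shot('wrist','w5',(200,150,360,270),5);t=shot('top','t5')
print(proj(s,[.519,.319,.086]))"
```

```text
t 12.9 pos [0.5201 0.3171 0.1605] h 89.97 tilt [-0.  0. -1.] w 0.0706 F [ 0.5 -0.5  0.4] -> [ 0.11  0.19 11.85] turn -0.03
[279.8579508  219.11030862]
```

View pics/w5.png

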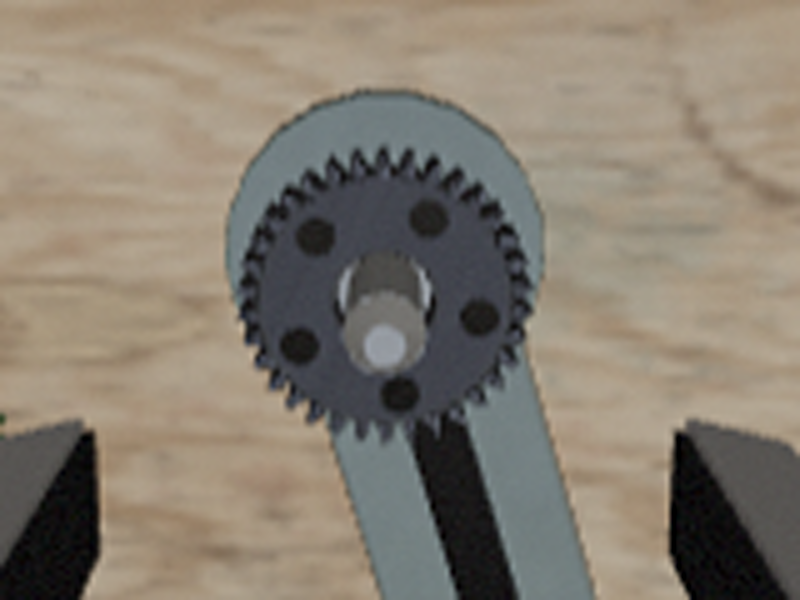

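Settled view: gear centre and stud tip at (276.5,219), exactly midway between the fingers. So the stud is at TCP y ≈ 0.317, x ≈ 0.519. I'll grip the dark gear.

Request:
move_arm([
  [0.75,0.1,0,4,0],
  [0.75,0.1,0,8,0],
  [0.75,0.1,0,10.5,0],
  [0.75,0.1,0,11.8,0],
  [0.75,0.1,0,11.8,0],
  [0.5,0.1,0,11.8,0],
  [0.5,0.1,0,11.8,0],
  [0.5,0.1,0,11.8,0],
  [0.5,0.1,0,11.8,0],
  [0.5,0.1,0,11.8,0],
])

```text
t: 14.25
eef_pos: [0.5201, 0.3175, 0.0442]
tool_rot: [0.001, 3.139, 0.002]
ft_force: [-0.0, 0.4, 6.0]
width: 0.0533
```

Request:
move_arm([
  [0.5,0,0,-2,0],
  [0.5,0,0,-5,0],
  [0.5,0,0,-8,0],
  [0.5,0,0,-10,0],
  [0.5,0,-6,-10,0],
  [0.5,0.3,-12,-10,0],
  [0.5,0.6,-18,-10,0],
  [0.5,0.9,-22,-10,0],
  [0.5,1.2,-24,-10,0],
  [0.5,1.2,-24,-10,0],
])

```text
t: 15.5
eef_pos: [0.5061, 0.0761, 0.1414]
tool_rot: [-0.005, -3.14, -0.0]
ft_force: [0.6, 1.1, -1.6]
width: 0.0536
```

```bash
python3 -c "
from h import *
plan([.507,.0745,.1]);s=shot('wrist','w6')
print(proj(s,[.507,.0745,.063]))"
```

```text
t 15.5 pos [0.5061 0.0761 0.1414] h 89.81 tilt [-0.002  0.    -1.   ] w 0.0536 F [ 0.6  1.1 -1.6] -> [-0.09 -0.16  4.14] turn -0.19
[275.70934502 220.31454045]
```

View pics/w6.png

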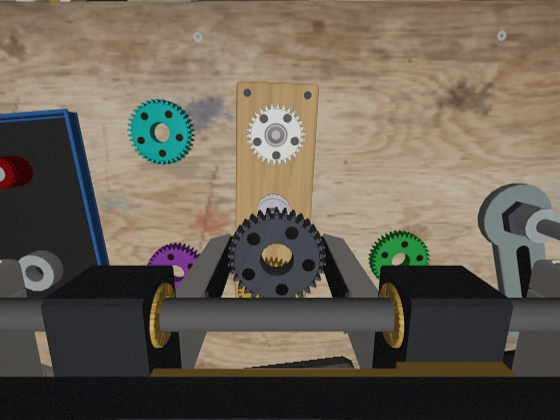

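```bash
python3 -c "
from h import *
s=dict(np.load('pics/w6.npz'))
w=atz(s,276,133,.063);print('white',w)
print('held gear',atz(s,277,255,.153),atz(s,277,260,.140))
s=dict(np.load('pics/w5.npz'))
print('stud w5',atz(s,276.5,218.8,.086))
s=dict(np.load('pics/w1.npz'))
for p in((29,123),(45,186),(45,256)):print(atz(s,*p,.063))
f=dict(np.load('pics/w6.npz'))['frame'];cv2.imwrite('pics/w6c.png',cv2.resize(f[90:330,200:350],None,fx=2.5,fy=2.5,interpolation=cv2.INTER_CUBIC))
"
```

```text
white [0.4367965  0.07499265 0.063     ]
held gear [0.50195796 0.0755131  0.153     ] [0.51023305 0.07549982 0.14      ]
stud w5 [0.51873806 0.31626441 0.086     ]
[0.43973567 0.08148642 0.063     ]
[0.50077352 0.08629049 0.063     ]
[0.57586192 0.07329843 0.063     ]
```

Request:
move_arm([
  [0.5,-0.1,-0.3,2,0],
  [0.5,-0.1,-0.3,4,0],
  [0.5,-0.1,-0.3,5.5,0],
  [0.5,-0.1,-0.3,6,0],
  [0.5,-0.1,-0.3,6,0],
  [0.5,-0.1,-0.3,6,0],
  [0.5,-0.1,-0.3,6,0],
  [0.5,-0.1,-0.3,6,0],
  [0.5,-0.1,-0.3,6,0],
  [0.5,-0.1,-0.3,6,0],
])

```text
t: 16.8
eef_pos: [0.5079, 0.0741, 0.0825]
tool_rot: [0.001, 3.141, 0.0]
ft_force: [-0.1, 0.4, -2.1]
width: 0.0539
```

```bash
python3 -c "
from h import *
plan([.507,.073,.0432]);s=shot('wrist','w7',(200,150,360,270),4);b=shot('side','s7',(260,150,400,255),5)
A=cv2.imread('pics/w7.png');B=cv2.imread('pics/s7.png');B=cv2.resize(B,(640,480));cv2.imwrite('pics/c7.png',cv2.resize(np.hstack([A,B]),(800,300)))
print(proj(s,[.507,.0722,.063]),proj(b,[.507,.0745,.063]))"
```

```text
t 16.8 pos [0.5079 0.0741 0.0825] h 89.96 tilt [ 0.  0. -1.] w 0.0539 F [-0.1  0.4 -2.1] -> [ 0.09 -0.11  3.93] turn -0.04
[274.86668775 241.62768266] [322.29663503 203.99815153]
```

View pics/c7.png

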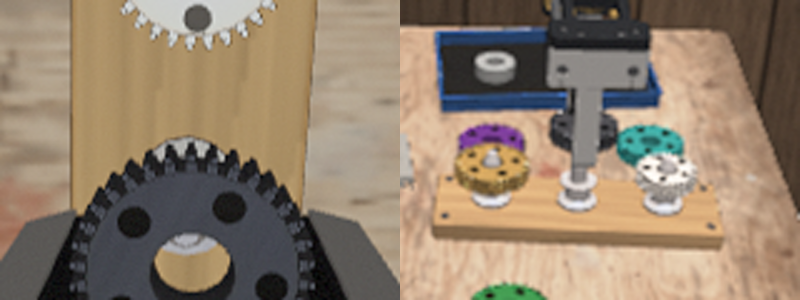

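Through the gear's hole the post's shoulder is centred, and the side view shows the finger aligned with the post. I'll lower it gently.

Request:
move_arm([
  [0.5,0.05,-0.06,0.8,0],
  [0.5,0.05,-0.06,1.4,0],
  [0.5,0.05,-0.06,1.8,0],
  [0.5,0.05,-0.06,2.1,0],
  [0.5,0.05,-0.06,2.5,0],
  [0.5,0.05,-0.06,2.9,0],
  [0.5,0.05,-0.06,3.2,0],
  [0.5,0.05,-0.06,3.5,0],
  [0.5,0.05,-0.06,3.5,0],
  [0.5,0.05,-0.06,3.5,0],
])

```text
t: 18.15
eef_pos: [0.5075, 0.0735, 0.0476]
tool_rot: [0.001, 3.142, 0.0]
ft_force: [-0.2, 0.1, -2.1]
width: 0.0535
```

```bash
python3 -c "
from h import *
plan([.507,.073,.0430])"
```

```text
t 18.15 pos [0.5075 0.0735 0.0476] h 89.96 tilt [ 0.  0. -1.] w 0.0535 F [-0.2  0.1 -2.1] -> [ 0.05 -0.05  0.46] turn -0.04
```

No contact force, so the gear is around the post. I'll go down the last 4.5 mm, release and rise.

Request:
move_arm([
  [0.5,0,0,0.2,0],
  [0.5,0,0,0.4,0],
  [0.5,0,0,0.45,0],
  [0.5,0,0,0.45,0],
  [0.65,0,0,0.45,0],
  [0.75,0,0,0.45,0],
  [0.75,0,0,0.45,0],
  [0.75,0,0,-3,0],
  [0.75,0,0,-8,0],
  [0.75,0,0,-11,0],
])

```text
t: 19.4
eef_pos: [0.5084, 0.0735, 0.1605]
tool_rot: [0.001, 3.138, 0.0]
ft_force: [-0.3, -0.9, 0.4]
width: 0.0706
```

Request:
move_arm([
  [0.8,-3,0,0,0],
  [0.8,-7,-0.2,0,0],
  [0.8,-7,-0.2,0,0],
  [0.8,-7,-0.2,0,0],
  [0.8,-7,-0.2,0,0],
  [0.8,-7,-0.2,0,0],
  [0.8,-7,-0.2,0,0],
  [0.8,-7,-0.2,0,0],
  [0.8,-7,-0.2,0,0],
  [0.8,-7,-0.2,0,0],
])

```text
t: 20.65
eef_pos: [0.5774, 0.0715, 0.1575]
tool_rot: [-0.001, -3.142, -0.0]
ft_force: [-0.4, -0.3, -0.3]
width: 0.0753
```

```bash
python3 -c "
from h import *
plan([.578,.0715,.041]);s=shot('wrist','w8',(180,100,380,250),4)
print(proj(s,[.578,.0715,.063]))"
```

```text
t 20.65 pos [0.5774 0.0715 0.1575] h 89.96 tilt [-0.  0. -1.] w 0.0753 F [-0.4 -0.3 -0.3] -> [-0.06  0.   11.65] turn -0.04
[277.57776455 214.99202821]
```

View pics/w8.png

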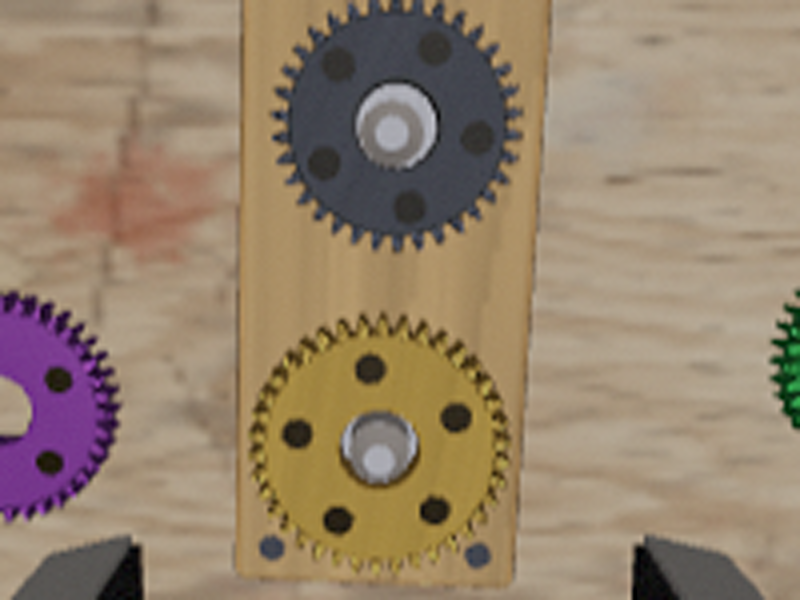

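The dark gear is down on the middle post. The brass gear is at crop (380,455), and the finger midline at 388, so I shift −1.7 mm in y.

Request:
move_arm([
  [0.8,-0.05,-0.17,4,0],
  [0.8,-0.05,-0.17,8,0],
  [0.8,-0.05,-0.17,10.5,0],
  [0.8,-0.05,-0.17,11.5,0],
  [0.8,-0.05,-0.17,11.5,0],
  [0.55,-0.05,-0.17,11.5,0],
  [0.55,-0.05,-0.17,11.5,0],
  [0.55,-0.05,-0.17,11.5,0],
  [0.55,-0.05,-0.17,11.5,0],
  [0.55,-0.05,-0.17,11.5,0],
])

```text
t: 21.95
eef_pos: [0.579, 0.0698, 0.0441]
tool_rot: [0.001, 3.139, 0.0]
ft_force: [-0.0, -0.6, 4.8]
width: 0.0595
```

```bash
python3 -c "
from h import *
plan([.519,.317,.15])"
```

```text
t 21.95 pos [0.579  0.0698 0.0441] h 89.96 tilt [ 0.003  0.    -1.   ] w 0.0595 F [-0.  -0.6  4.8] -> [  5.98  24.72 -10.61] turn -0.04
```

Request:
move_arm([
  [0.55,0,0,-2,0],
  [0.55,0,0,-5,0],
  [0.55,0,0,-8.5,0],
  [0.55,0.5,1,-10.6,0],
  [0.55,1.7,6.5,-10.6,0],
  [0.55,3,12.3,-10.6,0],
  [0.55,4.2,18,-10.6,0],
  [0.55,5.4,23,-10.6,0],
  [0.55,6,24.7,-10.6,0],
  [0.55,6,24.7,-10.6,0],
])

```text
t: 23.2
eef_pos: [0.5172, 0.3171, 0.1472]
tool_rot: [0.002, -3.14, 0.003]
ft_force: [-0.0, 0.2, -2.6]
width: 0.059
```

Request:
move_arm([
  [0.55,0,0,1,0],
  [0.55,0,0,2,0],
  [0.55,0,0,3,0],
  [0.55,0,0,3.8,0],
  [0.55,0,0,4,0],
  [0.55,0,0,4,0],
  [0.55,0,0,4,0],
  [0.55,0,0,4,0],
  [0.55,0,0,4,0],
  [0.55,0,0,4,0],
])

```text
t: 24.45
eef_pos: [0.5181, 0.3168, 0.1086]
tool_rot: [0.001, 3.141, 0.0]
ft_force: [-0.3, -0.1, -2.6]
width: 0.0592
```

```bash
python3 -c "
from h import *
plan([.519,.317,.068]);s=shot('wrist','w9',(200,170,360,290),4)
print(proj(s,[.519,.3163,.086]))"
```

```text
t 24.45 pos [0.5181 0.3168 0.1086] h 89.96 tilt [ 0.  0. -1.] w 0.0592 F [-0.3 -0.1 -2.6] -> [-0.09  0.02  4.06] turn -0.04
[276.92978845 242.71171958]
```

View pics/w9.png

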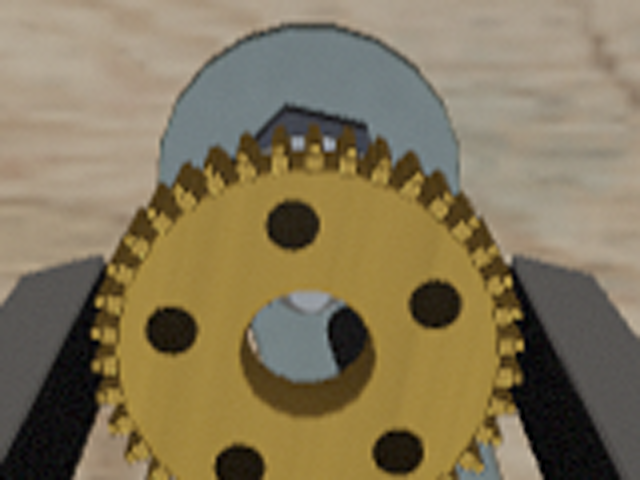

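```bash
python3 -c "
from h import *
s=dict(np.load('pics/w9.npz'))
for v in(256,257,258,259,260):print(v,atz(s,200+308/4-.4,v,.1186))
print(proj(s,[.519,.317,.086]),'hole pred',proj(s,[.5181,.3168,.1186]))"
```

```text
256 [0.51512779 0.31610514 0.1186    ]
257 [0.51571087 0.31610494 0.1186    ]
258 [0.51629488 0.31610474 0.1186    ]
259 [0.51687984 0.31610454 0.1186    ]
260 [0.51746574 0.31610434 0.1186    ]
[278.00279266 242.71164779] hole pred [277.86809786 261.08073734]
```

Request:
move_arm([
  [0.55,-0.22,0,0.6,0],
  [0.55,-0.22,0,1.0,0],
  [0.55,-0.22,0,1.3,0],
  [0.55,-0.22,0,1.5,0],
  [0.55,-0.22,0,1.6,0],
  [0.55,-0.22,0,1.6,0],
  [0.55,-0.22,0,1.6,0],
  [0.55,-0.22,0,1.6,0],
  [0.55,-0.22,0,1.6,0],
  [0.55,-0.22,0,1.6,0],
])

```text
t: 25.75
eef_pos: [0.5203, 0.3168, 0.0926]
tool_rot: [0.001, 3.141, 0.0]
ft_force: [-0.6, 0.7, -2.5]
width: 0.0592
```

```bash
python3 -c "
from h import *
plan([.519,.317,.047]);s=shot('wrist','w10',(220,190,340,280),6)
print(proj(s,[.519,.317,.086]))"
```

```text
t 25.75 pos [0.5203 0.3168 0.0926] h 89.96 tilt [ 0.  0. -1.] w 0.0592 F [-0.6  0.7 -2.5] -> [0.13 0.02 4.56] turn -0.04
[278.17749316 248.24344907]
```

View pics/w10.png

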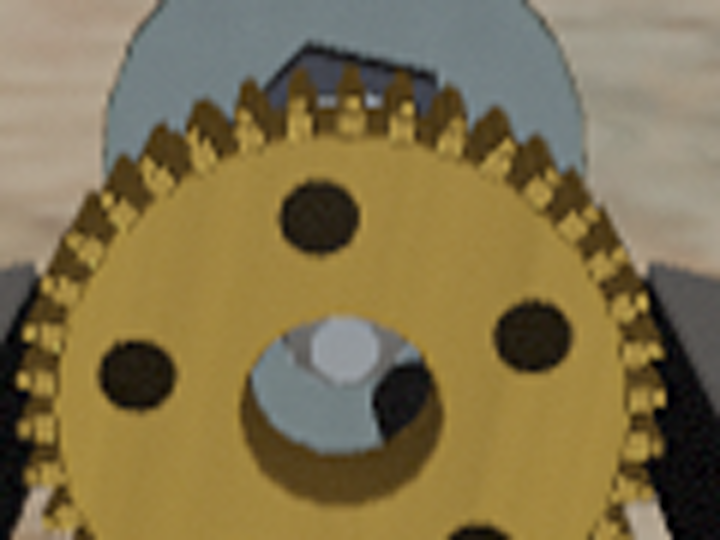

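```bash
python3 -c "
from h import *
s=dict(np.load('pics/w10.npz'))
def c(x,y,z):
  a=np.linspace(0,6.28,60);p=np.array([proj(s,[x+.009*np.cos(t),y+.009*np.sin(t),z]) for t in a]);p=(p-[220,190]+.4)*6
  return p.min(0).round(),p.max(0).round(),p.mean(0).round()
for x in(.516,.518,.520):print(x,'top',c(x,.316,.1026),'bot',c(x,.316,.0886))
print('tip at',atz(s,220+345/6-.4,190+350/6-.4,.086))
"
```

```text
0.516 top (array([242., 291.]), array([440., 477.]), array([341., 386.])) bot (array([250., 245.]), array([433., 418.]), array([341., 333.]))
0.518 top (array([243., 312.]), array([440., 497.]), array([341., 407.])) bot (array([250., 264.]), array([433., 437.]), array([341., 352.]))
0.52 top (array([243., 333.]), array([440., 517.]), array([341., 427.])) bot (array([250., 284.]), array([433., 456.]), array([341., 372.]))
tip at [0.51880288 0.31635354 0.086     ]
```

The model fit puts hole and stud within about 1 mm of each other. I'll lower it slowly.

Request:
move_arm([
  [0.55,0,0.03,0.4,0],
  [0.55,0,0.03,0.7,0],
  [0.55,0,0.03,1,0],
  [0.55,0,0.03,1.3,0],
  [0.55,0,0.03,1.6,0],
  [0.55,0,0.03,1.8,0],
  [0.55,0,0.03,2,0],
  [0.55,0,0.03,2,0],
  [0.55,0,0.03,2,0],
  [0.55,0,0.03,2,0],
])

```text
t: 27.05
eef_pos: [0.5204, 0.3172, 0.0727]
tool_rot: [0.001, 3.141, 0.0]
ft_force: [-0.0, -0.2, -2.4]
width: 0.0589
```

```bash
python3 -c "
from h import *
plan([.519,.317,.0465])"
```

```text
t 27.05 pos [0.5204 0.3172 0.0727] h 89.96 tilt [ 0.  0. -1.] w 0.0589 F [-0.  -0.2 -2.4] -> [ 0.14 -0.02  2.62] turn -0.04
```

No contact. I'll continue to the seat, release there and rise.

Request:
move_arm([
  [0.55,0,0,0.5,0],
  [0.55,0,0,1,0],
  [0.55,0,0,1.5,0],
  [0.55,0,0,2,0],
  [0.55,0,0,2.4,0],
  [0.55,0,0,2.6,0],
  [0.55,0,0,2.6,0],
  [0.55,0,0,2.6,0],
  [0.55,0,0,2.6,0],
  [0.55,0,0,2.6,0],
])

```text
t: 28.3
eef_pos: [0.5203, 0.3171, 0.0466]
tool_rot: [0.001, 3.141, 0.0]
ft_force: [-0.4, 0.3, -2.8]
width: 0.0594
```

Request:
move_arm([
  [0.65,0,0,0,0],
  [0.8,0,0,0,0],
  [0.8,0,0,0,0],
  [0.8,0,0,-3,0],
  [0.8,0,0,-8,0],
  [0.8,0,0,-11.5,0],
  [0.8,0,0,-11.5,0],
  [0.8,0,0,-11.5,0],
  [0.8,0,0,-11.5,0],
  [0.8,0,0,-11.5,0],
])

```text
t: 29.55
eef_pos: [0.5196, 0.3167, 0.1596]
tool_rot: [-0.001, -3.139, 0.002]
ft_force: [1.4, 0.2, 0.2]
width: 0.0754
```

```bash
python3 -c "
from h import *
plan([.575,-.173,.16]);s=shot('wrist','w11',(200,150,360,270),4);b=shot('side','s11',(250,220,390,325),4)
A=cv2.imread('pics/w11.png');B=cv2.resize(cv2.imread('pics/s11.png'),(640,480));cv2.imwrite('pics/c11.png',cv2.resize(np.hstack([A,B]),(800,300)))"
```

```text
t 29.55 pos [0.5196 0.3167 0.1596] h 89.96 tilt [-0.003 -0.001 -1.   ] w 0.0754 F [1.4 0.2 0.2] -> [-5.580e+00 -4.897e+01  1.000e-02] turn -0.04
```

View pics/c11.png

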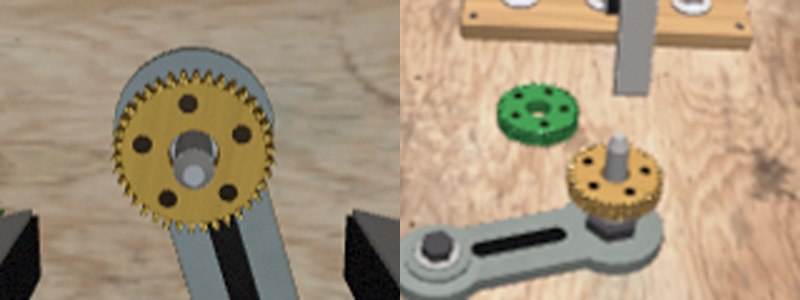

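The brass gear sits level on the shoulder, with the stud tip central (left pane 194,175; right pane shows it seated on the shoulder). All 16 pictures are now viewed, so I continue with numeric vision.

Request:
move_arm([
  [0.6,-0.6,-6,0,0],
  [0.6,-1.2,-12,0,0],
  [0.6,-1.8,-18,0,0],
  [0.6,-2.4,-24,0,0],
  [0.6,-3,-30,0,0],
  [0.6,-3.7,-36,0,0],
  [0.6,-4.4,-42,0,0],
  [0.6,-5.2,-47,0,0],
  [0.6,-5.6,-49,0,0],
  [0.6,-5.6,-49,0,0],
])

```text
t: 30.9
eef_pos: [0.5759, -0.1735, 0.1609]
tool_rot: [-0.004, -3.141, -0.002]
ft_force: [0.2, -0.5, -0.3]
width: 0.0564
```

Request:
move_arm([
  [0.6,0,0,0,0],
  [0.6,0,0,0,0],
  [0.6,0,0,0,0],
  [0.6,0,0,0,0],
  [0.6,0,0,0,0],
  [0.6,0,0,0,0],
  [0.6,0,0,0,0],
  [0.6,0,0,0,0],
  [0.6,0,0,0,0],
  [0.6,0,0,0,0],
])

```text
t: 32.15
eef_pos: [0.576, -0.173, 0.1615]
tool_rot: [0.001, 3.142, 0.0]
ft_force: [-0.7, -0.4, 1.1]
width: 0.0562
```

```bash
cat > find.py <<'E'
from h import *
from scipy.ndimage import label
def blobs(s,lo,hi,red=False):
    """bright / red blobs lying on the dark liner: hull centre by minEnclosing of contour"""
    f=s['frame'];h=cv2.cvtColor(f,cv2.COLOR_BGR2HSV)
    if red: m=((h[...,0]<8)|(h[...,0]>172))&(h[...,1]>120)&(h[...,2]>30)
    else: m=(h[...,1]<60)&(h[...,2]>95)
    m=m.astype(np.uint8)*255
    for c in cv2.findContours(m,cv2.RETR_EXTERNAL,cv2.CHAIN_APPROX_NONE)[0]:
        a=cv2.contourArea(cv2.convexHull(c))
        if lo<a<hi:
            r=cv2.boundingRect(c);print('red' if red else 'bright',r,'area',a,'fit',[np.round(q,1) for q in cv2.fitEllipse(c)[:2]])
E
python3 -c "
from find import *
plan([.575,-.173,.02]);s=shot('wrist','w12')
print('spacer pred',proj(s,[.572,-.1725,.020]),'cap pred',proj(s,[.470,-.18,.028]))
blobs(s,200,6000);blobs(s,200,6000,True)"
```

```text
t 32.15 pos [ 0.576  -0.173   0.1615] h 89.96 tilt [ 0.  0. -1.] w 0.0562 F [-0.7 -0.4  1.1] -> [ 1.000e-01 -1.000e-02  1.415e+01] turn -0.04
spacer pred [277.88133036 199.3289924 ] cap pred [269.83329096  92.55162136]
bright (511, 305, 49, 71) area 3070.5 fit [array([537.8, 341.2]), array([49.6, 81.9])]
bright (0, 305, 43, 71) area 2674.0 fit [array([ 18.6, 343.1]), array([42.6, 86.7])]
bright (225, 266, 111, 32) area 2837.0 fit [array([275.7, 283.3]), array([ 29.6, 109.8])]
bright (0, 259, 27, 39) area 833.0 fit [array([ 11.1, 280. ]), array([25.6, 44.2])]
bright (436, 254, 42, 17) area 419.0 fit [array([458.8, 260.9]), array([13.9, 42. ])]
bright (269, 250, 54, 11) area 416.0 fit [array([298.6, 255.4]), array([ 8.3, 57.5])]
bright (260, 181, 38, 39) area 1150.5 fit [array([278.2, 200. ]), array([37.4, 38.6])]
bright (167, 125, 32, 32) area 722.5 fit [array([184.4, 141.8]), array([25.9, 30.7])]
bright (511, 120, 15, 31) area 296.5 fit [array([517.7, 135.5]), array([13.3, 27.8])]
bright (165, 111, 30, 15) area 350.0 fit [array([176.6, 117.7]), array([13.1, 33.2])]
bright (161, 66, 33, 43) area 1107.5 fit [array([178. ,  88.8]), array([33.5, 40.5])]
bright (527, 24, 33, 57) area 1258.5 fit [array([546.2,  55.5]), array([33.6, 54.9])]
red (228, 332, 58, 37) area 1646.5 fit [array([254.9, 350.8]), array([38.7, 56.1])]
red (254, 77, 32, 36) area 877.0 fit [array([269.6,  94.2]), array([31.2, 34.4])]
```

Spacer found at px (278,200), i.e. (0.5727,−0.172). Cap found at (270,94).

Request:
move_arm([
  [0.6,0.33,0.12,5,0],
  [0.6,0.33,0.12,10,0],
  [0.6,0.33,0.12,13,0],
  [0.6,0.33,0.12,14.2,0],
  [0.6,0.33,0.12,14.2,0],
  [0.3,0.33,0.12,14.2,0],
  [0.3,0.33,0.12,14.2,0],
  [0.3,0.33,0.12,14.2,0],
  [0.3,0.33,0.12,14.2,0],
  [0.3,0.33,0.12,14.2,0],
])

```text
t: 33.45
eef_pos: [0.574, -0.1721, 0.0215]
tool_rot: [0.001, 3.138, -0.001]
ft_force: [-0.3, 1.0, 5.9]
width: 0.0393
```

```bash
python3 -c "
from h import *
plan([.519,.317,.15])"
```

```text
t 33.45 pos [ 0.574  -0.1721  0.0215] h 89.97 tilt [ 0.003 -0.001 -1.   ] w 0.0393 F [-0.3  1.   5.9] -> [  5.48  48.89 -12.92] turn -0.03
```

Request:
move_arm([
  [0.3,0,0,-4,0],
  [0.3,0,0,-9,0],
  [0.3,0.2,2,-13,0],
  [0.3,0.8,8,-13,0],
  [0.3,1.5,14,-13,0],
  [0.3,2.2,20,-13,0],
  [0.3,2.9,26,-13,0],
  [0.3,3.6,32,-13,0],
  [0.3,4.3,38,-13,0],
  [0.3,4.9,44,-13,0],
])

```text
t: 34.7
eef_pos: [0.5232, 0.2699, 0.1489]
tool_rot: [-0.001, -3.141, 0.001]
ft_force: [0.3, -1.2, -1.8]
width: 0.0393
```

Request:
move_arm([
  [0.3,0.4,4,0,0],
  [0.3,0.5,4.9,0.5,0],
  [0.3,0.5,4.9,1,0],
  [0.3,0.5,4.9,2,0],
  [0.3,0.5,4.9,2.5,0],
  [0.3,0.5,4.9,2.5,0],
  [0.3,0.5,4.9,2.5,0],
  [0.3,0.5,4.9,2.5,0],
  [0.3,0.5,4.9,2.5,0],
  [0.3,0.5,4.9,2.5,0],
])

```text
t: 35.95
eef_pos: [0.519, 0.3174, 0.1247]
tool_rot: [0.001, 3.141, 0.0]
ft_force: [0.7, 0.3, -1.9]
width: 0.0394
```

```bash
python3 -c "
from find import *
plan([.5201,.317,.11]);s=shot('wrist','w13')
h=cv2.cvtColor(s['frame'],cv2.COLOR_BGR2HSV)[180:300:5,240:316:4]
print(h[...,2]);
print(proj(s,[.519,.317,.086]))
blobs(s,600,6000)"
```

```text
t 35.95 pos [0.519  0.3174 0.1247] h 89.97 tilt [ 0.  0. -1.] w 0.0394 F [ 0.7  0.3 -1.9] -> [-0.11 -0.04  1.47] turn -0.03
[[175 175 175 174 106 130 131 133 130 132 130 131 132 130 110 178 171 172
  171]
 [174 175 174 133 132 133 121 135  72  88 137  87 104 132 133 135 147 171
  168]
 [178 182 135 136  88 109 114  89 171 154 142 167 184  74  98 137 134 166
  161]
 [179 124 135  83 169 160 165 160 127 138 161 162 163 163  78 142 117 131
  163]
 [180 135  84 149 164 159 164 163  49  47 165 164 164 163 160 149 175 142
  154]
 [174  77 154 166 161 162 164 164 165 166 162 163 164 161 157 165 164  95
  142]
 [161  73 167 164 161 165 162 163 166 172 164 162 164 162  39  42 165 170
  118]
 [130 144 170  38  87 165 165  87  77  75  75  83 165 162  44  38 167 122
  152]
 [101 166 172  39  89  70  77  84 116 101 101  86  80  76 145 162 163 164
   99]
 [178 166 170 112  73 152 164 161 159 158 157 158 162 158  89  90 166 162
  103]
 [172 133 170  91 160 160 159 158 155 157 159 158 163 161 163 127 108 133
  153]
 [ 87 166 102 160 160 158 154 156 158 156 158 158 159 160 159 156 145 116
   79]
 [ 4
[... 813 characters left out ...]
72 159 159 155 157 156 155 160 155 130 127 128 131  19  27  17 140
  135]
 [173 165 169 168 166 161 163 164 161 160 123 129 131 133 114  17  68 138
  138]]
[277.13129834 233.80789341]
bright (471, 336, 48, 41) area 1164.5 fit [array([496.9, 357.1]), array([30.4, 48.8])]
bright (65, 222, 80, 43) area 2550.0 fit [array([106. , 241.2]), array([38.7, 75.1])]
bright (237, 220, 81, 78) area 5029.0 fit [array([276.7, 262.4]), array([79., 80.])]
bright (412, 175, 90, 67) area 3851.0 fit [array([455.3, 203.6]), array([55.4, 75.4])]
bright (493, 123, 57, 30) area 981.5 fit [array([515.4, 135.3]), array([22.6, 53.6])]
bright (478, 87, 62, 29) area 1079.0 fit [array([512.8, 100.4]), array([23.2, 55.8])]
```

```bash
python3 -c "
from h import *
s=dict(np.load('pics/w13.npz'))
f=s['frame']
g=cv2.cvtColor(f,cv2.COLOR_BGR2HSV)
print(g[228:276:2,277,:].tolist());print(g[250,256:300:2,:].tolist())
for x in(.517,.519,.521):print(x,[proj(s,[x+d,.3165,.123]).round(1)[1] for d in(-.02,-.009,0,.009,.02)],'bottom hole',[proj(s,[x+d,.3165,.107]).round(1)[1] for d in(-.009,.009)])
print(proj(s,[.519,.3165-.009,.123]),proj(s,[.519,.3165+.009,.123]))
"
```

```text
[[106, 18, 155], [103, 15, 158], [100, 15, 158], [100, 10, 157], [90, 6, 158], [108, 24, 140], [21, 129, 166], [22, 154, 164], [22, 155, 163], [21, 151, 165], [21, 150, 168], [22, 152, 166], [21, 158, 169], [98, 27, 114], [92, 26, 126], [80, 10, 79], [0, 10, 75], [15, 13, 79], [18, 16, 81], [30, 2, 103], [106, 20, 166], [107, 14, 159], [103, 14, 159], [101, 13, 159]]
[[103, 14, 162], [102, 16, 160], [78, 8, 157], [90, 4, 64], [21, 149, 152], [22, 157, 167], [22, 155, 165], [22, 156, 162], [21, 152, 164], [22, 152, 164], [22, 156, 165], [22, 155, 165], [22, 152, 163], [22, 156, 163], [22, 158, 160], [22, 151, 162], [22, 153, 152], [98, 16, 64], [45, 6, 84], [90, 10, 157], [100, 15, 158], [100, 15, 156]]
0.517 [np.float64(216.9), np.float64(235.3), np.float64(250.0), np.float64(264.4), np.float64(281.5)] bottom hole [np.float64(227.4), np.float64(254.3)]
0.519 [np.float64(220.3), np.float64(238.6), np.float64(253.2), np.float64(267.5), np.float64(284.5)] bottom hole [np.float64(230.4), np.float64(257.2)]
0.521 [np.float64(223.6), np.float64(241.9), np.float64(256.4), np.float64(270.6), np.float64(287.6)] bottom hole [np.float64(233.4), np.float64(260.1)]
[260.98036783 253.22853809] [291.72029935 253.2294087 ]
```

Hole centre measured at (0.5188,0.3165), which matches the stud. I'll descend in stages.

Request:
move_arm([
  [0.3,0,0,1,0],
  [0.3,0,0,1.5,0],
  [0.3,0,0,1.8,0],
  [0.3,0,0,2.1,0],
  [0.3,0,0,2.4,0],
  [0.3,0,0,2.7,0],
  [0.3,0,0,3,0],
  [0.3,0,0,3.3,0],
  [0.3,0,0,3.3,0],
  [0.3,0,0,3.3,0],
])

```text
t: 37.25
eef_pos: [0.519, 0.3173, 0.0916]
tool_rot: [0.001, 3.141, 0.0]
ft_force: [-0.7, -0.6, -1.0]
width: 0.0396
```

```bash
python3 -c "
from h import *
plan([.519,.317,.0740])"
```

```text
t 37.25 pos [0.519  0.3173 0.0916] h 89.96 tilt [ 0.  0. -1.] w 0.0396 F [-0.7 -0.6 -1. ] -> [ 0.   -0.03  1.76] turn -0.04
```

Request:
move_arm([
  [0.3,0,0,0.5,0],
  [0.3,0,0,1,0],
  [0.3,0,0,1.4,0],
  [0.3,0,0,1.7,0],
  [0.3,0,0,1.75,0],
  [0.3,0,0,1.75,0],
  [0.3,0,0,1.75,0],
  [0.3,0,0,1.75,0],
  [0.3,0,0,1.75,0],
  [0.3,0,0,1.75,0],
])

```text
t: 38.5
eef_pos: [0.519, 0.3173, 0.074]
tool_rot: [0.001, 3.142, 0.0]
ft_force: [-0.4, -0.3, -1.9]
width: 0.0398
```

Request:
move_arm([
  [0.45,0,0,0,0],
  [0.6,0,0,0,0],
  [0.6,0,0,0,0],
  [0.6,0,0,-2,0],
  [0.6,0,0,-6,0],
  [0.6,0,0,-8.5,0],
  [0.6,0,0,-8.5,0],
  [0.6,0,0,-8.5,0],
  [0.6,0,0,-8.5,0],
  [0.6,0,0,-8.5,0],
])

```text
t: 39.75
eef_pos: [0.5184, 0.317, 0.1575]
tool_rot: [-0.001, -3.139, 0.002]
ft_force: [0.5, 0.7, -1.0]
width: 0.0565
```

```bash
python3 -c "
from find import *
plan([.51,-.18,.16]);s=shot('wrist','w14');b=shot('side','s14')
print('top pred z.072',[proj(s,[.519+d,.3163+e,.072]).round(1) for d,e in((-.02,0),(.02,0),(0,-.02),(0,.02))])
print('tip',proj(s,[.5188,.3163,.086]))
print(cv2.cvtColor(s['frame'],cv2.COLOR_BGR2HSV)[170:245:3,276,:].tolist())
print('row',cv2.cvtColor(s['frame'],cv2.COLOR_BGR2HSV)[208,240:312:3,:].tolist())
blobs(s,600,6000)
print('side top pred',[proj(b,[.519+d,.3175+e,.072]).round(1) for d,e in((-.02,0),(.02,0),(0,-.02),(0,.02))])
blobs(b,60,3000)"
```

```text
t 39.75 pos [0.5184 0.317  0.1575] h 89.96 tilt [-0.002 -0.001 -1.   ] w 0.0565 F [ 0.5  0.7 -1. ] -> [  0.81 -49.7   -0.2 ] turn -0.04
top pred z.072 [array([276.8, 194.7]), array([276.8, 240.2]), array([253.3, 217.8]), array([300.3, 217.8])]
tip [276.81271492 222.00983016]
[[19, 41, 87], [94, 27, 130], [94, 31, 130], [98, 29, 133], [30, 22, 91], [21, 150, 151], [22, 148, 167], [23, 57, 54], [24, 15, 86], [106, 18, 159], [108, 16, 156], [106, 18, 160], [90, 6, 131], [15, 13, 79], [10, 6, 121], [23, 9, 119], [105, 14, 150], [105, 19, 161], [106, 17, 164], [110, 6, 123], [106, 17, 161], [100, 15, 157], [103, 11, 156], [22, 138, 164], [23, 150, 172]]
row [[17, 60, 170], [17, 57, 171], [20, 181, 69], [22, 156, 168], [21, 153, 137], [20, 78, 49], [105, 16, 159], [105, 19, 157], [106, 18, 157], [106, 18, 159], [78, 9, 144], [30, 17, 61], [30, 10, 73], [40, 10, 75], [38, 9, 112], [101, 13, 158], [105, 20, 156], [104, 18, 158], [106, 18, 160], [98, 13, 161], [22, 152, 169], [22, 152, 163], [23, 150, 155], [18, 76, 110]]
bright (15, 245, 43, 36) area 1049.5 fit [array([ 36.1, 262.9]), array(
[... 3762 characters left out ...]
y([339.5, 110.4]), array([26.4, 52. ])]
bright (17, 103, 79, 63) area 941.5 fit [array([ 56.3, 131.3]), array([13. , 90.8])]
bright (37, 61, 19, 11) area 74.0 fit [array([44.9, 66. ]), array([ 4.3, 21.3])]
bright (50, 60, 16, 11) area 70.5 fit [array([57.6, 64.9]), array([ 5.2, 15.1])]
bright (534, 59, 26, 62) area 256.0 fit [array([549.3,  88.5]), array([ 3.9, 91. ])]
bright (94, 59, 36, 47) area 1087.0 fit [array([112.9,  86.8]), array([31. , 49.7])]
bright (85, 37, 10, 30) area 109.5 fit [array([89.7, 49.6]), array([ 4.3, 29.3])]
bright (53, 31, 23, 20) area 178.0 fit [array([66.3, 39.1]), array([10.2, 25.7])]
bright (49, 27, 23, 6) area 66.5 fit [array([60.4, 29.1]), array([ 4.1, 21.1])]
```

The spacer is seated: its top edge matches the z=72 mm prediction to within ~1 px in both views. Now the cap.

Request:
move_arm([
  [0.5,0.6,-6,0,0],
  [0.5,1.2,-12,0,0],
  [0.5,1.8,-18,0,0],
  [0.5,2.4,-24,0,0],
  [0.5,3,-30,0,0],
  [0.5,3.6,-36,0,0],
  [0.5,4.2,-42,0,0],
  [0.5,4.8,-47,0,0],
  [0.5,4.8,-49.6,0,0],
  [0.5,4.8,-49.6,0,0],
])

```text
t: 41.1
eef_pos: [0.4703, -0.1802, 0.1587]
tool_rot: [-0.006, -3.141, -0.0]
ft_force: [0.2, 1.2, -0.3]
width: 0.0465
```

Request:
move_arm([
  [0.5,0,0,0,0],
  [0.5,0,0,0,0],
  [0.5,0,0,0,0],
  [0.5,0,0,0,0],
  [0.5,0,0,0,0],
  [0.5,0,0,0,0],
  [0.5,0,0,0,0],
  [0.5,0,0,0,0],
  [0.5,0,0,0,0],
  [0.5,0,0,0,0],
])

```text
t: 42.35
eef_pos: [0.4707, -0.1787, 0.159]
tool_rot: [0.001, 3.142, 0.0]
ft_force: [-0.4, -0.6, 0.3]
width: 0.0469
```

```bash
python3 -c "
from find import *
plan([.47,-.18,.0215]);s=shot('wrist','w15')
for x in(.468,.470,.472):
  q=lambda z:[proj(s,[x+d,-.18+e,z]).round(1).tolist() for d,e in((-.015,0),(.015,0),(0,-.015),(0,.015))]
  print(x,'top',q(.028),'bot',q(.004))
blobs(s,80,6000,True)
f=s['frame'];h=cv2.cvtColor(f,cv2.COLOR_BGR2HSV);m=((h[150:250,240:310,1]<60)&(h[150:250,240:310,2]>120)).astype(np.uint8)
n,l,st,c=cv2.connectedComponentsWithStats(m);print(st[st[:,4]>30],c[st[:,4]>30]+[240,150])"
```

```text
t 42.35 pos [ 0.4707 -0.1787  0.159 ] h 89.96 tilt [ 0.  0. -1.] w 0.0469 F [-0.4 -0.6  0.3] -> [ 0.07 -0.13 13.75] turn -0.04
0.468 top [[276.1, 187.8], [276.1, 217.3], [261.0, 202.7], [291.3, 202.7]] bot [[276.2, 184.1], [276.2, 211.7], [262.1, 198.0], [290.2, 198.0]]
0.47 top [[276.1, 189.8], [276.1, 219.3], [261.0, 204.7], [291.2, 204.7]] bot [[276.2, 186.0], [276.2, 213.5], [262.2, 199.9], [290.2, 199.9]]
0.472 top [[276.1, 191.8], [276.1, 221.2], [261.1, 206.7], [291.2, 206.6]] bot [[276.2, 187.8], [276.2, 215.3], [262.2, 201.7], [290.2, 201.7]]
red (261, 188, 30, 32) area 735.5 fit [array([275.8, 203.5]), array([28.9, 31.3])]
[[   0    0   70  100 6783]
 [  29   49   14   14  156]] [[274.57614625 199.79360165]
 [275.74358974 205.5       ]]
```

Cap at px (276,205.5), giving (0.4708,−0.180). I'll grip it.

Request:
move_arm([
  [0.5,0,-0.08,5,0],
  [0.5,0,-0.08,10,0],
  [0.5,0,-0.08,13,0],
  [0.5,0,-0.08,13.9,0],
  [0.5,0,-0.08,13.9,0],
  [0.2,0,-0.08,13.9,0],
  [0.2,0,-0.08,13.9,0],
  [0.2,0,-0.08,13.9,0],
  [0.2,0,-0.08,13.9,0],
  [0.2,0,-0.08,13.9,0],
])

```text
t: 43.65
eef_pos: [0.4717, -0.18, 0.0215]
tool_rot: [0.001, 3.139, -0.002]
ft_force: [-0.0, -0.5, 6.2]
width: 0.0284
```

```bash
python3 -c "
from h import *
plan([.519,.317,.15])"
```

```text
t 43.65 pos [ 0.4717 -0.18    0.0215] h 89.96 tilt [ 0.003 -0.001 -1.   ] w 0.0284 F [-0.  -0.5  6.2] -> [ -4.73  49.68 -12.89] turn -0.04
```

Request:
move_arm([
  [0.2,0,0,-4,0],
  [0.2,0,0,-9,0],
  [0.2,-0.2,2,-13,0],
  [0.2,-0.8,8,-13,0],
  [0.2,-1.5,14,-13,0],
  [0.2,-2.2,20,-13,0],
  [0.2,-2.9,26,-13,0],
  [0.2,-3.6,32,-13,0],
  [0.2,-4.3,38,-13,0],
  [0.2,-4.8,44,-13,0],
])

```text
t: 44.9
eef_pos: [0.5187, 0.2623, 0.1494]
tool_rot: [-0.001, -3.141, 0.001]
ft_force: [0.6, 0.7, 0.7]
width: 0.0284
```

Request:
move_arm([
  [0.2,0,4,0,0],
  [0.2,0,5.7,0.5,0],
  [0.2,0,5.7,1,0],
  [0.2,0,5.7,1.5,0],
  [0.2,0,5.7,2,0],
  [0.2,0,5.7,2,0],
  [0.2,0,5.7,2,0],
  [0.2,0,5.7,2,0],
  [0.2,0,5.7,2,0],
  [0.2,0,5.7,2,0],
])

```text
t: 46.15
eef_pos: [0.519, 0.3176, 0.1301]
tool_rot: [0.001, 3.141, 0.0]
ft_force: [0.4, 0.6, 0.1]
width: 0.0287
```

```bash
python3 -c "
from h import *
plan([.519,.317,.09]);s=shot('wrist','w16')
f=s['frame'];h=cv2.cvtColor(f,cv2.COLOR_BGR2HSV);m=((h[200:300,230:320,1]<60)&(h[200:300,230:320,2]>120)).astype(np.uint8)
n,l,st,c=cv2.connectedComponentsWithStats(m);print(st[st[:,4]>60],c[st[:,4]>60]+[230,200])
z=manip.get_state()['eef_pos'][2]+.0065
for x in(.517,.519,.521):print(x,proj(s,[x,.3163,z]))
m=((h[...,0]<8)|(h[...,0]>172))&(h[...,1]>120)
m=m[200:300,230:320].astype(np.uint8);n,l,st,c=cv2.connectedComponentsWithStats(m);print(st[st[:,4]>60])
"
```

```text
t 46.15 pos [0.519  0.3176 0.1301] h 89.97 tilt [ 0.  0. -1.] w 0.0287 F [0.4 0.6 0.1] -> [ 0.   -0.06  4.01] turn -0.03
[[   0    0   90  100 6420]
 [   0    0   15   17  185]
 [  21    1   51   35  898]
 [  78    0   12   38  313]
 [   0   25   13   15  126]
 [  35   46   24   23  460]
 [  19   67   15   20  128]
 [  17   77   54   21  453]] [[274.24143302 253.46277259]
 [235.61621622 206.88648649]
 [275.95991091 214.93986637]
 [314.90095847 217.54952077]
 [235.61111111 232.15079365]
 [276.46086957 257.01086957]
 [254.6171875  278.6171875 ]
 [277.5607064  289.75717439]]
0.517 [275.63132835 255.25038452]
0.519 [275.63488915 258.60306922]
0.521 [275.63843084 261.93776253]
[[   0    0   90  100 7138]
 [  21   22   52   57 1859]]
```

Request:
move_arm([
  [0.2,-0.06,-0.05,1,0],
  [0.2,-0.06,-0.05,1.8,0],
  [0.2,-0.06,-0.05,2.2,0],
  [0.2,-0.06,-0.05,2.5,0],
  [0.2,-0.06,-0.05,2.8,0],
  [0.2,-0.06,-0.05,3.1,0],
  [0.2,-0.06,-0.05,3.4,0],
  [0.2,-0.06,-0.05,3.6,0],
  [0.2,-0.06,-0.05,3.6,0],
  [0.2,-0.06,-0.05,3.6,0],
])

```text
t: 47.45
eef_pos: [0.5197, 0.317, 0.0941]
tool_rot: [0.001, 3.141, 0.0]
ft_force: [0.3, -0.3, -1.0]
width: 0.0284
```

```bash
python3 -c "
from h import *
plan([.519,.317,.0895])"
```

```text
t 47.45 pos [0.5197 0.317  0.0941] h 89.96 tilt [ 0.  0. -1.] w 0.0284 F [ 0.3 -0.3 -1. ] -> [ 0.07 -0.    0.46] turn -0.04
```

Request:
move_arm([
  [0.2,0,0,0.2,0],
  [0.2,0,0,0.35,0],
  [0.2,0,0,0.42,0],
  [0.2,0,0,0.42,0],
  [0.35,0,0,0.42,0],
  [0.5,0,0,0.42,0],
  [0.5,0,0,0.42,0],
  [0.5,0,0,-3,0],
  [0.5,0,0,-7,0],
  [0.5,0,0,-9,0],
])

```text
t: 48.7
eef_pos: [0.5205, 0.3174, 0.1871]
tool_rot: [0.001, 3.138, 0.003]
ft_force: [0.3, -0.4, -1.5]
width: 0.0473
```

Request:
move_arm([
  [0.5,0,0,-2,0],
  [0.5,0,0,-3,0],
  [0.5,0,0,-3,0],
  [0.5,0,0,-3,0],
  [0.5,0,0,-3,0],
  [0.5,0,0,-3,0],
  [0.5,0,0,-3,0],
  [0.5,0,0,-3,0],
  [0.5,0,0,-3,0],
  [0.5,0,0,-3,0],
])

```text
t: 49.95
eef_pos: [0.5196, 0.317, 0.214]
tool_rot: [0.001, 3.141, 0.0]
ft_force: [-0.8, 0.3, -0.0]
width: 0.0471
```

```bash
python3 -c "
from h import *
plan([.519,.317,.2]);s=shot('wrist','w17');b=shot('side','s17');t=shot('top','t17')
b0=dict(np.load('pics/s0.npz'))
def red(s,x0,y0,x1,y1):
  h=cv2.cvtColor(s['frame'],cv2.COLOR_BGR2HSV)[y0:y1,x0:x1];m=(((h[...,0]<8)|(h[...,0]>172))&(h[...,1]>120)&(h[...,2]>30)).astype(np.uint8)
  n,l,st,c=cv2.connectedComponentsWithStats(m)
  for i in range(1,n):
    if st[i,4]>40:print('red',st[i,:2]+[x0,y0],st[i,2:],c[i]+[x0,y0])
print('side before');red(b0,300,240,350,310);print('side after');red(b,300,240,350,310)
print('wrist');red(s,230,150,330,250)
h=cv2.cvtColor(s['frame'],cv2.COLOR_BGR2HSV)[150:250,230:330];m=((h[...,1]<60)&(h[...,2]>120)).astype(np.uint8)
n,l,st,c=cv2.connectedComponentsWithStats(m);print(st[1:][st[1:,4]>50],c[1:][st[1:,4]>50]+[230,150]);print('pred cap top',proj(s,[.5188,.3163,.096]))
d=cv2.absdiff(dict(np.load('pics/t0.npz'))['frame'],t['frame']).max(2)
n,l,st,c=cv2.connectedComponentsWithStats((d>50).astype(np.uint8));print('top diffs',[(q[:5].tolist()) for q in st[1:] if q[4]>12])
hh=cv2.cvtColor(b['frame'],cv2.COLOR_BGR2HSV);print('col',hh[262:310:2,326].tolist())"
```

```text
t 49.95 pos [0.5196 0.317  0.214 ] h 89.96 tilt [ 0.  0. -1.] w 0.0471 F [-0.8  0.3 -0. ] -> [ 0.06 -0.    1.4 ] turn -0.04
side before
red [318 259] [ 17  19 232] [325.9612069  268.89655172]
side after
red [318 259] [ 17  19 225] [326.10666667 268.80888889]
wrist
red [262 189] [ 30  32 573] [276.37696335 204.30191972]
[[   0    0  100  100 4486]
 [  28   33   38   31  303]
 [  40   50   14   15  167]
 [   2   53   35   22  250]
 [  28   72   30   28  343]
 [   0   77   26   12  129]
 [  14   89   28   11  145]] [[290.7111012  185.5523852 ]
 [277.63366337 193.60726073]
 [276.45508982 207.25149701]
 [247.652      214.972     ]
 [276.81924198 236.06705539]
 [241.64341085 232.46511628]
 [257.27586207 243.91034483]]
pred cap top [276.73163039 207.4444226 ]
top diffs [[165, 164, 9, 5, 29], [114, 172, 175, 248, 15047], [282, 207, 15, 18, 157], [190, 208, 7, 20, 55], [191, 230, 10, 9, 54], [279, 232, 19, 18, 237], [0, 358, 145, 62, 5512], [80, 373, 8, 5, 17], [79, 379, 8, 6, 33], [318, 397, 32, 15, 165], [68, 408, 9, 6, 37], [330, 414, 13, 6, 39], [310, 416, 18, 4, 45]]
col [[17, 9, 204], [11, 10, 198], [179, 220, 118], [179, 199, 113], [179, 200, 74], [0, 207, 79], [179, 205, 81], [179, 209, 66], [8, 23, 132], [45, 3, 203], [15, 8, 122], [15, 8, 125], [0, 0, 116], [18, 140, 215], [18, 137, 212], [18, 138, 118], [18, 139, 114], [19, 130, 145], [17, 21, 109], [130, 10, 76], [135, 11, 47], [60, 10, 125], [64, 11, 162], [64, 11, 158]]
```

```bash
python3 -c "
import numpy as np,cv2
b0=np.load('pics/s0.npz')['frame'];b=np.load('pics/s17.npz')['frame']
t0=np.load('pics/t0.npz')['frame'];t=np.load('pics/t17.npz')['frame'];t5=np.load('pics/t5.npz')['frame']
for n,a,c,(x0,y0,x1,y1) in(('case side',b0,b,(195,255,250,355)),('white side',b0,b,(335,195,370,225)),('case top',t0,t,(155,155,225,195)),('case top t0/t5',t0,t5,(155,155,225,195)),('carton top',t0,t,(365,145,400,180)),('white top',t0,t,(276,255,302,280))):
  d=cv2.absdiff(a[y0:y1,x0:x1],c[y0:y1,x0:x1]).max(2);m=d>30;print(n,m.sum(),d.mean().round(1),[ (v.min(),v.max()) for v in np.nonzero(m)] if m.any() else '')
  q=[cv2.phaseCorrelate(np.float32(cv2.cvtColor(a[y0:y1,x0:x1],6)),np.float32(cv2.cvtColor(c[y0:y1,x0:x1],6)))];print(np.round(q[0][0],2))
"
```

```text
case side 0 1.5 
[0. 0.]
white side 134 11.0 [(np.int64(0), np.int64(25)), (np.int64(0), np.int64(6))]
[0.22 0.1 ]
case top 637 23.6 [(np.int64(9), np.int64(39)), (np.int64(0), np.int64(36))]
[0.51 0.3 ]
case top t0/t5 487 19.5 [(np.int64(21), np.int64(39)), (np.int64(0), np.int64(38))]
[ 1.01 -0.03]
carton top 0 9.3 
[ 0.02 -0.03]
white top 0 10.8 
[0.53 0.56]
```

```bash
python3 -c "
from bench import ticket
print(ticket.sign_off())"
```

```text
the job is handed in; nothing more can be done
None
```

The gear change is done and handed in at about 50 s of the 125 s allowed. I took off the cap and spacer and laid them in the tray, then stored the dark gear on the empty middle post. After that I fitted the brass gear on the stud and put the spacer and then the cap back on it.

**Last checks:**
- **Fit:** No insertion met any contact force, and wrist forces stayed around 6 N or less in every reading.
- **Brass gear:** The last picture I viewed shows it sitting level on the shoulder.
- **Spacer:** Its top edge is within about 1–2 px of the seated height in the wrist and side views.
- **Cap:** It is back at the same side-view pixels as at the start.
- **Bystanders:** The spectacle case shows no change in the side view. The carton and the white gear show none in the top view.
- **Differences:** The top view near the case and the side view beside the white gear did differ from the start. I put these down to the arm in view and the dark gear now on the next post.

The spacer, the cap and the bystanders were checked by pixel measurement only, because all 16 viewable pictures were used once the brass gear was seated.

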